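# Lock a fresh drying cartridge into the dry-storage cabinet

## Task

Fit the white drying cartridge into the port in the roof of the clear dry-storage cabinet. Line its two pins up with the notches of the port, push it down through the sprung dust flap and against the rubber seal, then turn it clockwise (seen from above) until it stops, so that it stays locked in when you let go. Open the flap with the cartridge only, never with the fingers, and do not knock over or shift the glassware that stands round about.

Things in the scene. Friction and masses are not known exactly. Their poses are not given: they have to be found in the camera images.
- cabinet: Clear plastic dry-storage cabinet, 170 (x) x 230 (y) x 145 mm high, aluminium edges, white base, its closed door with knob and dial towards the robot; fixed. Origin: centre of its underside; x points away from the door, y to the left seen from the door, z up. The port, with a white collar 107 mm across, is in the left part of the roof, 15 mm door-side and 45 mm left of the centre.
- port (a point): Centre of the port, on its upright axis, level with the top of its aluminium bayonet ring: 157 mm above the worktop, 12 mm above the roof; axes as the cabinet's. The ring is 8 mm thick, bore 58 mm, with two opposite notches 16 mm wide. Below it the pins turn only clockwise from the notches, 78 degrees to a hard stop, where bar and pins lie along the cabinet's x (3 degrees past it).
- port_notch (a point): Middle of one of the two notches in the bayonet ring, 33 mm from the port's axis, level with the ring's top; the other is opposite. Seen from above, the line through both is turned 75 degrees anticlockwise from the cabinet's x axis. Each notch reaches out to 37 mm from the axis; a small raised rib on the collar marks it.
- flap (a joint): Self-closing round steel dust flap, 64 mm across, in the throat 31 mm below the top of the ring, hinged on the far (+x) side; it swings down into the cabinet. 0 rad = shut, 1.55 = straight down; a light spring (under 4 N at the cartridge) shuts it. With the cartridge home it leans on its side at about 1.45 rad.
- seal (a joint): Black rubber seal ring, 77 to 87 mm across, sprung, round the bayonet ring. 0 = up, its top 9 mm above the ring; 0.009 m = pressed flush with the ring. 3.6 N starts it, 6 N holds it at 4 mm, 9 N presses it flush.
- cartridge: White drying cartridge, 157 mm tall, 0.15 to 0.31 kg, upright and loose in front of the cabinet. Canister 52 mm across, 118 mm tall, foot chamfered to 44 mm; rim 90 mm across from 118 to 125 mm; on it a flat grip bar, 78 (along x) x 14 (y) x 32 mm tall. Two 10 mm steel pins reach to 34 mm from the axis along +x and -x, 100 mm up. Origin: centre of the foot's underside. A half turn is the same.
- cartridge_rim (a point): Centre of the underside of the cartridge's rim, 118 mm above its foot; axes as the cartridge's. Pin centres lie 18 mm and pin tops 13 mm below it. Pressed right down it is level with port. Locked and released, it stands 5 mm above port (the seal lifts the pins against the ring's underside); not locked, the seal lifts it to 9 mm or more.
- cartridge_bar (a point): Point on the cartridge's axis in the grip bar, 147 mm above its foot and 22 mm above the rim's top face: a good place to grip, across the bar's 14 mm.
- bottle_small: Small clear screw bottle with a blue cap, 56 mm across, 105 mm tall, loose bystander. Origin: centre of its underside.
- petri_small: Glass petri dish, 70 mm across, 17 mm tall, loose bystander on the worktop. Origin: centre of its underside.
- amber_bottle: Square amber dropper bottle, 47 mm wide, 132 mm tall, loose bystander. Origin: centre of its underside.
- flask_small: Small round-bottomed flask stood on its neck, 51 mm across, 80 mm tall, loose bystander near the left end of the cabinet. Origin: centre of its underside.
- red_cap_bottle: Clear screw bottle with a red cap, 63 mm across, 130 mm tall, loose bystander to the right of the retort stand. Origin: centre of its underside.
Things that resemble listed ones, but are neither listed nor needed, are in the scene too. What is shaped like the cartridge but orange is not meant.

How it is judged:
By the outcome, as a careful person would: the job done as asked, in the order asked, and still so for the second after the job is handed in, with the robot touching nothing.
It also fails if it takes over 51 s, if anything falls off the work surface, if the arm or the gripper's body presses on something with over 40 N, if the wrist force passes 120 N, or if a joint passes its speed limit or range.

## Robot

A 6-joint arm with a two-finger parallel gripper is mounted at the origin on a cart in front of the work surface, level with it; the furniture and walls round the work are solid. World frame = base frame: x ahead of the robot, y to its left, z up, the work surface at z = 0. Lengths are in m, angles in degrees, forces in N, time in s.
With the tool pointing down it reaches from about 0.3 to 0.75 m from the base axis. Payload 8.5 kg.
Tool frame: the origin (TCP) lies on the centre line of the jaws, within the pads' length; the fingertips stand 14 mm ahead of it and the grasp point (between the pads) lies 5 mm behind it; z points along the fingers, y is the direction in which the jaws open and shut (so a half turn about z gives the same grasp; the last joint's range is limited). The gripper opens to 85 mm and grips with 20 to 120 N. Pads are 22 mm wide; open, the fingers measure 114 mm over their backs; the gripper's body (76 mm by 85 mm) begins 54 mm behind the grasp point. The pads swing forward as they close: fully open they stand 13 mm farther back than shut.
Start: joints at [53.898, 21.807, 74.336, -0, 83.858, -12.336], TCP at [0.222, 0.503, 0.245] pointing down, gripper open.
Joint ranges: [-178.18, 178.18], [-50.72, 133.34], [12.68, 142.11], [-81.47, 261.47], [9.98, 163.14], [-165.26, 165.26]. Speed limits (degrees/s): [136.94, 136.94, 180, 180, 180, 180].

## Interface

Orientations are given as a 3x3 rotation matrix whose columns are the frame's x, y, z axes.
In Python, from rig import env, optics, order, finder gives the robot as it stands.
- The arm moves only by the tool play_rows, never from a script. Its argument "commands" is a list of rows, each an object of numbers: "grip": the closure, from -1 (fully open) to 1 (shut); "x", "y", "z": the shift along the tool's x, y, z in m; "rx", "ry", "rz": the turn, a rotation vector about the tool's x, y, z in rad. A call has 1 to 12 rows; each row shifts and turns the commanded pose from where the row before left it, along the tool's axes as they then stand; what a row does not reach is not made up. A row lasts 1/8 s, in which the tool goes at most 62.5 mm and 10.7 degrees, less where a joint would pass 70% of its speed; a pose out of reach is approached as far as the arm can. A call is refused whole if a number of a shift passes 0.0625 or a number of a turn 0.188, either way. A call with a gripper value outside its range is refused whole. The fingers move at their own pace and stop on an object; "squeeze" is the grip in N (left out, the last holds). Time passes only in rows, so rows that do not move let the fingers close. It gives the time, the measured TCP pose, the force and the opening at its end, in the units of the state.
- env.observe(): the state, without advancing time (a new reading comes with each control period).
- optics.get_image(name): name is "scene" or "top" or "wrist"; returns a dict with "color" (400x640x3 uint8, blue, green, red), "range_z" (400x640 float32, m along the optical axis (not along the pixel's ray), 0 where there is no reading), "fov_y" (degrees; the focal length in pixels is half the picture's height over the tangent of half this angle, whatever the lens; pixels are square), "cx", "cy" (the principal point, pixels), "cam_to_world" (4x4, takes a point from camera to world coordinates). Camera axes: x right, y down, z forward; pixel columns grow to the right and rows downward; lengths in m; the calibration is good to about 2 mm. The wrist camera is an equidistant fisheye: a pixel r from the principal point sees the ray r / f radians off the axis. A picture is of the moment at which its call begins.
- order.close_job(): hands the job in, once; it reports no verdict.
Trained networks look in the newest picture that a camera, given by its name, has taken for a name from the list of things; names that differ only in an ending like _2 or _b are one class to them, and where a whole thing is asked for, a point or a joint stands for the part that bears it (a point fixed in the world has none). Each returns a list of dicts, best first, with "conf" (0 to 1); they miss things now and then, are a little off and sometimes report something else, mostly with a low value. They report only what shows in the picture. A call takes as long as a camera call. They do not tell look-alikes from the thing itself.
- finder.boxes_of(camera, thing): "point" ([x, y, z] in m, in world coordinates, good to about 4 mm: the middle of the surface that is visible of it).
The state is a dict: "time_s": time; "q": joint angles; "qvel": joint speeds; "joint_efforts": joint torques, N m; "position": TCP position; "tool_rot": TCP orientation; "ft_force": force on the tool from outside, world axes, zero at the start; "wrist_torque": the same for the moment, N m; "grip_width": finger opening in m.
Only numpy, scipy, OpenCV 4.12 (cv2) and the standard library are available. Lean on these libraries where they do the work, as an engineer would, in place of code of your own. Each camera call takes 0.05 s, during which the arm holds its last target.

## Working session

There is one attempt and no reset: what is moved stays moved. The work goes in short steps, Python scripts to look and compute and a tool call to move; the robot and the scene stay as the last step left them, time stands still between calls to the robot, and variables do not carry over. Pictures are saved under pics/ and viewed, and the job is handed in when it is done.

Besides the shell and the picture viewer there is one more tool, called after ">>>" as name(argument=value, ...) on one line, values as JSON. play_rows: Moves the arm, as the interface text tells. Its arguments: {"type":"object","properties":{"commands":{"type":"array"},"squeeze":{"type":"number"}},"required":["commands"]}

```bash
ls; mkdir -p pics; cat > h.py <<'E'
import numpy as np, cv2
from rig import env, optics, order, finder
def snap(n,fn=None):
    d=optics.get_image(n)
    if fn: cv2.imwrite('pics/'+fn,d['color'])
    return d
def f(d): return 200/np.tan(np.radians(d['fov_y'])/2)
def px(d,u,v,z=None):
    z=d['range_z'][v,u] if z is None else z
    F=f(d); p=np.array([(u-d['cx'])/F*z,(v-d['cy'])/F*z,z,1]); return (d['cam_to_world']@p)[:3]
def proj(d,P):
    T=np.linalg.inv(d['cam_to_world']);p=T@np.r_[P,1];F=f(d);return p[:2]/p[2]*F+[d['cx'],d['cy']]
E
python3 - <<'E'
from h import *
np.set_printoptions(precision=4,suppress=True)
for c in ['scene','top']:
    d=snap(c,c+'0.png'); print(c,d['fov_y'],d['cam_to_world'])
    for t in ['cabinet','port','port_notch','cartridge','cartridge_rim','cartridge_bar','bottle_small','petri_small','amber_bottle','flask_small','red_cap_bottle']:
        print(t,[(round(o['conf'],2),np.round(o['point'],3).tolist(), proj(d,o['point']).astype(int).tolist()) for o in finder.boxes_of(c,t)][:4])
print(env.observe())
E
```

```text
pics
scene 53.612423649660386 [[-0.8278 -0.3512  0.4376 -0.0396]
 [-0.5606  0.4852 -0.6711  0.963 ]
 [ 0.0233 -0.8008 -0.5985  0.8139]
 [ 0.      0.      0.      1.    ]]
cabinet []
port [(0.94, [0.581, 0.225, 0.126], [279, 186])]
port_notch [(0.7, [0.584, 0.226, 0.128], [278, 186])]
cartridge [(0.6, [0.418, 0.362, 0.126], [295, 233]), (0.57, [0.32, 0.614, 0.124], [260, 321])]
cartridge_rim [(0.84, [0.419, 0.364, 0.125], [294, 234]), (0.8, [0.32, 0.62, 0.124], [258, 323])]
cartridge_bar [(0.94, [0.421, 0.362, 0.125], [294, 233]), (0.62, [0.324, 0.621, 0.126], [256, 322])]
bottle_small []
petri_small []
amber_bottle [(0.8, [0.523, 0.471, 0.072], [238, 256])]
flask_small [(0.6, [0.61, 0.448, 0.061], [220, 241])]
red_cap_bottle []
top 49.28304369950912 [[ 0.0037 -0.9825  0.1863  0.2565]
 [-1.     -0.0052 -0.0075  0.1752]
 [ 0.0084 -0.1862 -0.9825  1.3763]
 [ 0.      0.      0.      1.    ]]
cabinet [(0.77, [0.597, 0.162, 0.142], [326, 163]), (0.66, [0.407, 0.231, 0.106], [302, 229]), (0.29, [0.454, -0.276, 0.086], [471, 215])]
port [(0.64, [0.598, 0.165, 0.146], [325, 163])]
port_notch 
[... 514 characters left out ...]
small [(0.78, [0.612, 0.436, 0.071], [237, 164]), (0.34, [0.595, 0.16, 0.146], [326, 163])]
red_cap_bottle [(0.77, [0.454, -0.273, 0.086], [471, 215])]
{'time_s': 1.2, 'q': array([ 53.8978,  21.8064,  74.3363,   0.0013,  83.8608, -12.3346]), 'qvel': array([-0.0731, -0.0392, -0.105 , -0.0247, -0.0538, -0.0127]), 'joint_efforts': array([  0.0012, -44.834 , -23.1461,  -0.0001,   0.0006,   0.    ]), 'position': array([0.2216, 0.5033, 0.2453]), 'tool_rot': array([[-0.9152,  0.403 , -0.0001],
       [ 0.403 ,  0.9152, -0.    ],
       [ 0.    , -0.0001, -1.    ]]), 'ft_force': array([ 0.9819,  0.4432, -0.0116]), 'wrist_torque': array([-0.0096, -0.0213,  0.0216]), 'grip_width': 0.08532082376590568}
```

View pics/scene0.png

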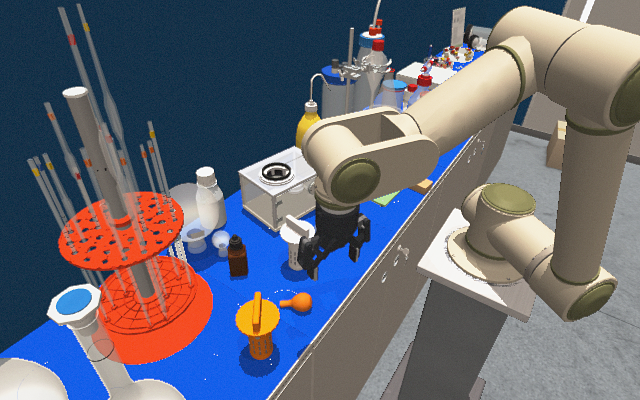

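View pics/top0.png

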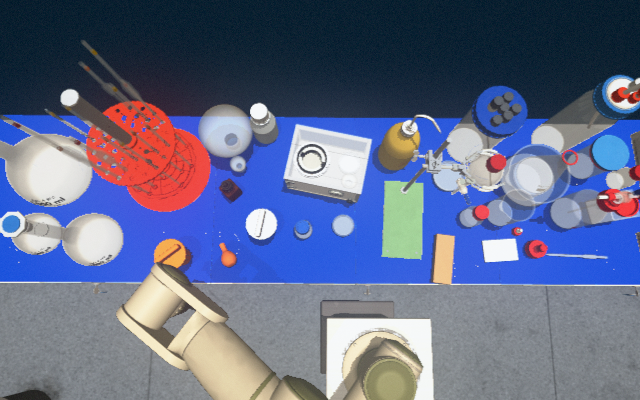

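```bash
python3 - <<'E'
import cv2,numpy as np
a=cv2.imread('pics/top0.png')[110:290,130:400]
cv2.imwrite('pics/top0c.png',cv2.resize(a,None,fx=2.96,fy=2.96,interpolation=cv2.INTER_CUBIC))
E
```

```text
(no output)
```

View pics/top0c.png

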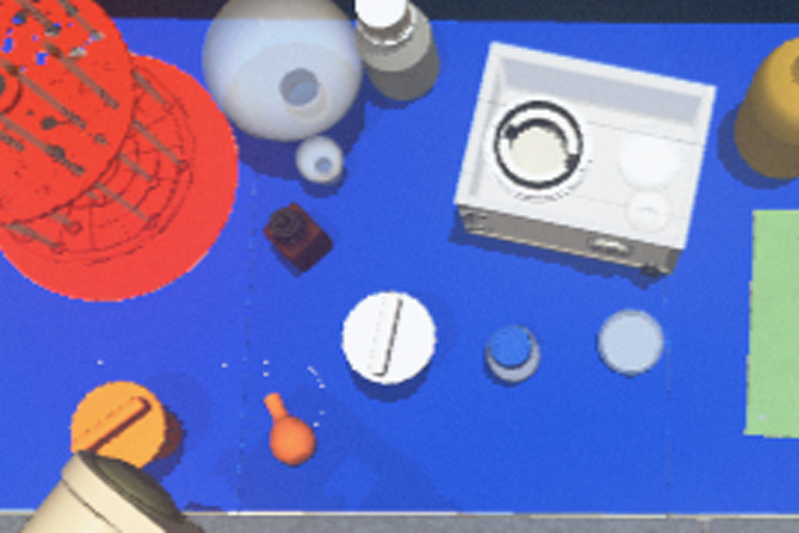

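The two cartridge shapes in top view are white at (261,223) and orange at (171,253). White fits the task, and the crop confirms it is white and stands in front of the cabinet. The port is at about (311,158). Next I'll measure it from depth.

```bash
cat >> h.py <<'E'
def cloud(d):
    z=d['range_z']; v,u=np.indices(z.shape); F=f(d)
    P=np.stack([(u-d['cx'])/F*z,(v-d['cy'])/F*z,z,np.ones_like(z)],-1)@d['cam_to_world'].T
    P=P[...,:3]; P[z==0]=np.nan; return P
E
python3 - <<'E'
from h import *
np.set_printoptions(precision=4,suppress=True)
for c in ['top','scene']:
    d=snap(c);P=cloud(d).reshape(-1,3);C=d['color'].reshape(-1,3).astype(int)
    n=np.linalg.norm(P[:,:2]-[.425,.345],axis=1)<.07
    for nm,lo,hi in [('rim',.118,.131),('bar',.148,.165)]:
        q=P[n&(P[:,2]>lo)&(P[:,2]<hi)]
        if len(q)<4: print(c,nm,len(q));continue
        r=cv2.minAreaRect((q[:,:2]*1000).astype(np.float32)); e,w=np.linalg.eigh(np.cov(q[:,:2].T))
        cc=cv2.minEnclosingCircle((q[:,:2]*1000).astype(np.float32))
        print(c,nm,len(q),q.mean(0),r,'ang',np.degrees(np.arctan2(w[1,1],w[0,1])),cc)
    m=(np.abs(P[:,0]-.6)<.15)&(np.abs(P[:,1]-.18)<.17)
    for lo,hi in [(.135,.142),(.142,.149),(.149,.154),(.154,.16),(.16,.17)]:
        q=P[m&(P[:,2]>lo)&(P[:,2]<hi)]
        if len(q)>4: print(c,lo,len(q),cv2.minAreaRect((q[:,:2]*1000).astype(np.float32)),cv2.minEnclosingCircle((q[:,:2]*1000).astype(np.float32)),C[m&(P[:,2]>lo)&(P[:,2]<hi)].mean(0))
E
```

```text
top rim 595 [0.4206 0.3497 0.1244] ((422.0059814453125, 350.7892761230469), (89.24439239501953, 88.25794219970703), 74.30751037597656) ang 81.91445535078672 ((421.68780517578125, 351.1247863769531), 45.580196380615234)
top bar 141 [0.4215 0.3504 0.1556] ((421.49151611328125, 350.7191162109375), (14.533705711364746, 77.67137145996094), 78.3501968383789) ang 169.58342611276342 ((421.39654541015625, 350.2584228515625), 38.88649368286133)
top 0.135 463 ((623.2833251953125, 203.19691467285156), (322.50958251953125, 174.6500244140625), 77.36426544189453) ((624.5103759765625, 198.7963104248047), 176.3509521484375) [224.0259 218.4924 215.0886]
top 0.142 2842 ((594.982421875, 186.57923889160156), (279.8209228515625, 310.6122131347656), 1.1095186471939087) ((589.0703125, 205.08493041992188), 191.6664581298828) [231.8153 226.5837 223.1534]
top 0.149 319 ((572.919677734375, 215.34205627441406), (321.6481628417969, 294.587890625), 77.94634246826172) ((592.3551025390625, 212.6665496826172), 196.81654357910156) [226.069  222.1912 219.3166]
top 0.154 352 ((569.4315185546875, 290.7254333496094), (251
[... 1109 characters left out ...]
5.82177734375, 204.82752990722656), 193.17254638671875) [225.6683 222.9689 223.1195]
scene 0.149 119 ((596.1107177734375, 225.3650665283203), (263.9365539550781, 238.79759216308594), 1.3562568426132202) ((591.8821411132812, 252.32614135742188), 158.14183044433594) [162.6303 166.2521 171.9076]
scene 0.154 248 ((590.17333984375, 254.11439514160156), (190.80581665039062, 278.8922119140625), 89.97954559326172) ((588.3133544921875, 303.0318908691406), 144.3502960205078) [191.5323 194.254  196.5766]
scene 0.16 183 ((659.7059326171875, 247.76548767089844), (217.63780212402344, 88.86022186279297), 38.3402099609375) ((649.5084228515625, 260.6590576171875), 112.2513427734375) [56.5628 59.4044 61.0601]
```

>>> play_rows(commands=[{"x": -0.041,"y": -0.01},{"x": -0.041,"y": -0.01},{"x": -0.041,"y": -0.01},{"x": -0.041,"y": -0.01},{"x": -0.041,"y": -0.01},{"x": -0.04,"y": -0.0095},{"rz": -0.1145},{"rz": -0.1145},{},{}])

```text
invalid input at $.commands[0]: expected keys grip, x, y, z, rx, ry, rz
```

```bash
python3 - <<'E'
from h import *
np.set_printoptions(precision=4,suppress=True)
s=env.observe();print(s['time_s'],s['position'],s['tool_rot'],s['q'])
d=snap('wrist','w1.png');print(d['fov_y'],d['cx'],d['cy'],d['cam_to_world'])
E
```

```text
1.3 [0.2217 0.5033 0.2453] [[-0.9152  0.403  -0.    ]
 [ 0.403   0.9152  0.    ]
 [ 0.      0.     -1.    ]] [ 53.8967  21.8062  74.3348   0.0008  83.8588 -12.3359]
65.70646984690485 317.884820961774 194.80861549332099 [[ 0.4035  0.8835  0.2378  0.1615]
 [ 0.915  -0.3897 -0.1046  0.5299]
 [ 0.0003  0.2598 -0.9657  0.3752]
 [ 0.      0.      0.      1.    ]]
```

View pics/w1.png

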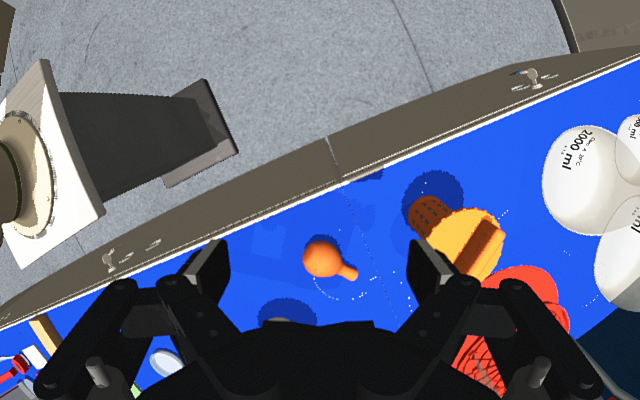

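>>> play_rows(commands=[{"grip": -1,"x": -0.041,"y": -0.01,"z": 0,"rx": 0,"ry": 0,"rz": 0},{"grip": -1,"x": -0.041,"y": -0.01,"z": 0,"rx": 0,"ry": 0,"rz": 0},{"grip": -1,"x": -0.041,"y": -0.01,"z": 0,"rx": 0,"ry": 0,"rz": 0},{"grip": -1,"x": -0.041,"y": -0.01,"z": 0,"rx": 0,"ry": 0,"rz": 0},{"grip": -1,"x": -0.041,"y": -0.01,"z": 0,"rx": 0,"ry": 0,"rz": 0},{"grip": -1,"x": -0.04,"y": -0.0095,"z": 0,"rx": 0,"ry": 0,"rz": 0},{"grip": -1,"x": 0,"y": 0,"z": 0,"rx": 0,"ry": 0,"rz": -0.1145},{"grip": -1,"x": 0,"y": 0,"z": 0,"rx": 0,"ry": 0,"rz": -0.1145},{"grip": -1,"x": 0,"y": 0,"z": 0,"rx": 0,"ry": 0,"rz": 0},{"grip": -1,"x": 0,"y": 0,"z": 0,"rx": 0,"ry": 0,"rz": 0}])

```text
time_s: 2.6
position: [0.4218, 0.3502, 0.2453]
tool_rot: [[-0.982, 0.187, -0.0], [0.187, 0.982, 0.0], [0.0, 0.0, -1.0]]
ft_force: [-0.6, -0.1, -0.8]
grip_width: 0.0856
```

```bash
python3 - <<'E'
from h import *
np.set_printoptions(precision=4,suppress=True)
s=env.observe();print(s['time_s'],s['position'],s['tool_rot'],s['q'])
d=snap('wrist','w2.png');print(d['fov_y'],d['cx'],d['cy'],d['cam_to_world'])
E
```

```text
2.6 [0.4218 0.3502 0.2453] [[-0.9824  0.1866 -0.    ]
 [ 0.1866  0.9824  0.    ]
 [ 0.      0.     -1.    ]] [ 27.329   21.6313  74.611    0.0011  83.7574 -51.9149]
65.70646984690485 317.884820961774 194.80861549332099 [[ 0.1873  0.9486  0.2553  0.3573]
 [ 0.9823 -0.1809 -0.0485  0.3626]
 [ 0.0001  0.2599 -0.9656  0.3752]
 [ 0.      0.      0.      1.    ]]
```

View pics/w2.png

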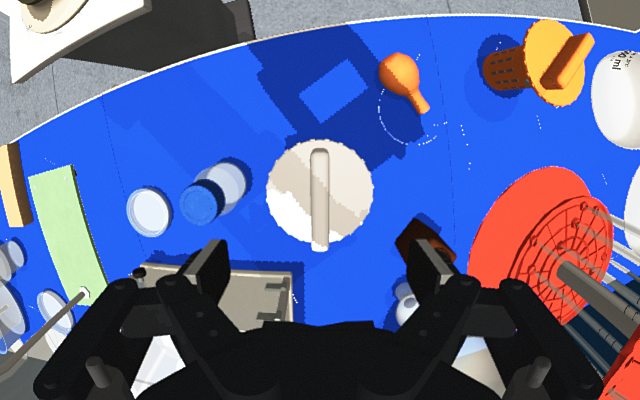

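>>> play_rows(commands=[{"grip": -1,"x": 0,"y": 0,"z": 0.05,"rx": 0,"ry": 0,"rz": 0},{"grip": -1,"x": 0,"y": 0,"z": 0.03,"rx": 0,"ry": 0,"rz": 0},{"grip": -1,"x": 0,"y": 0,"z": 0.0215,"rx": 0,"ry": 0,"rz": 0},{"grip": -1,"x": 0,"y": 0,"z": 0,"rx": 0,"ry": 0,"rz": 0},{"grip": 1,"x": 0,"y": 0,"z": 0,"rx": 0,"ry": 0,"rz": 0},{"grip": 1,"x": 0,"y": 0,"z": 0,"rx": 0,"ry": 0,"rz": 0},{"grip": 1,"x": 0,"y": 0,"z": 0,"rx": 0,"ry": 0,"rz": 0},{"grip": 1,"x": 0,"y": 0,"z": 0,"rx": 0,"ry": 0,"rz": 0},{"grip": 1,"x": 0,"y": 0,"z": 0,"rx": 0,"ry": 0,"rz": 0},{"grip": 1,"x": 0,"y": 0,"z": 0,"rx": 0,"ry": 0,"rz": 0}], squeeze=80)

```text
time_s: 3.9
position: [0.4222, 0.3504, 0.1443]
tool_rot: [[-0.983, 0.185, 0.001], [0.185, 0.983, 0.001], [-0.001, 0.001, -1.0]]
ft_force: [-0.1, 1.5, 4.9]
grip_width: 0.0126
```

>>> play_rows(commands=[{"grip": 1,"x": 0,"y": 0,"z": -0.02,"rx": 0,"ry": 0,"rz": 0},{"grip": 1,"x": 0,"y": 0,"z": -0.05,"rx": 0,"ry": 0,"rz": 0},{"grip": 1,"x": 0,"y": 0,"z": -0.05,"rx": 0,"ry": 0,"rz": 0},{"grip": 1,"x": 0,"y": 0,"z": -0.05,"rx": 0,"ry": 0,"rz": 0},{"grip": 1,"x": 0,"y": 0,"z": -0.03,"rx": 0,"ry": 0,"rz": 0},{"grip": 1,"x": 0,"y": 0,"z": 0,"rx": 0,"ry": 0,"rz": 0},{"grip": 1,"x": 0,"y": 0,"z": 0,"rx": 0,"ry": 0,"rz": 0}])

```text
time_s: 4.78
position: [0.4215, 0.3499, 0.3416]
tool_rot: [[-0.983, 0.185, -0.003], [0.185, 0.983, -0.002], [0.003, -0.002, -1.0]]
ft_force: [0.3, 0.3, -3.3]
grip_width: 0.0124
```

```bash
python3 - <<'E'
from h import *
np.set_printoptions(precision=4,suppress=True)
s=env.observe();print(s['time_s'],s['position'],s['tool_rot'],s['q'],s['ft_force'])
ims=[]
for c in ['wrist','scene','top']:
    d=snap(c,c+'3.png'); np.savez('pics/'+c+'3.npz',**d)
t=cv2.imread('pics/top3.png')[110:230,230:400]
cv2.imwrite('pics/top3c.png',cv2.resize(t,None,fx=4.7,fy=4.7,interpolation=cv2.INTER_CUBIC))
t=cv2.imread('pics/scene3.png')[130:290,220:400]
cv2.imwrite('pics/scene3c.png',cv2.resize(t,None,fx=3.7,fy=3.7,interpolation=cv2.INTER_CUBIC))
E
```

```text
4.775 [0.4215 0.3499 0.3416] [[-0.9828  0.1848 -0.0035]
 [ 0.1848  0.9828 -0.0019]
 [ 0.003  -0.0025 -1.    ]] [ 27.3124  18.9327  63.0451  -0.005   98.2473 -52.0375] [ 0.3231  0.2599 -3.346 ]
```

View pics/top3c.png

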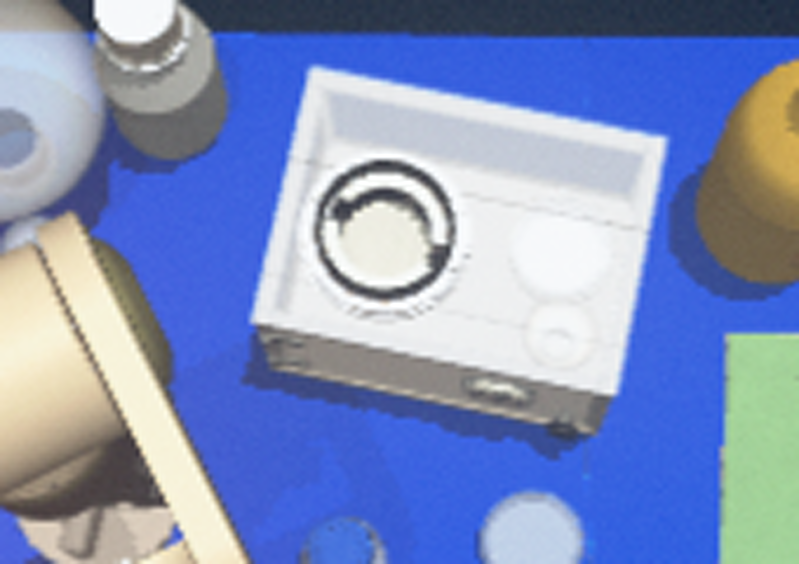

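View pics/scene3c.png

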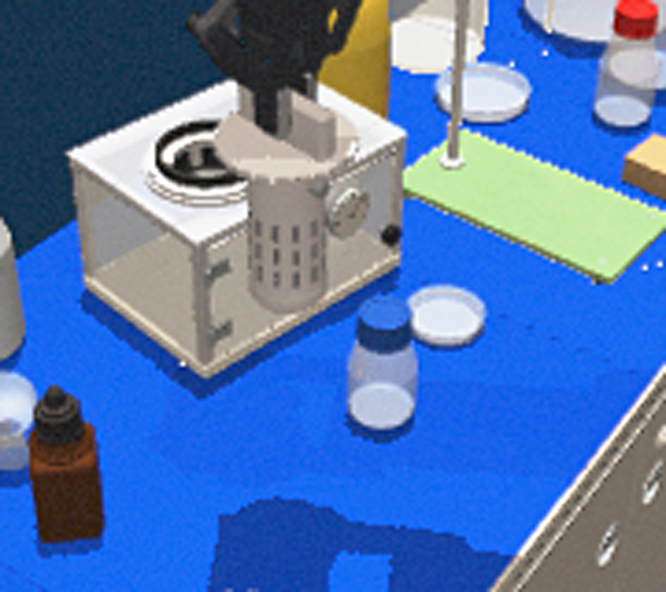

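View pics/wrist3.png

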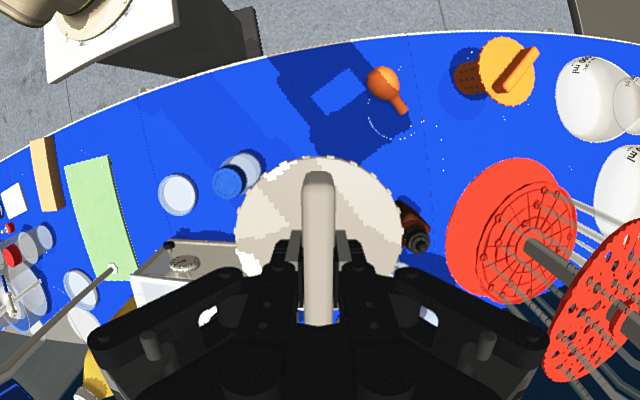

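```bash
python3 - <<'E'
from h import *
np.set_printoptions(precision=4,suppress=True)
from scipy.optimize import least_squares
def run(d,img,name,c0):
    K=6
    u0,v0=[int(x) for x in c0]; R=30
    sub=cv2.resize(img[v0-R:v0+R,u0-R:u0+R],None,fx=K,fy=K,interpolation=cv2.INTER_CUBIC)
    g=cv2.cvtColor(sub,cv2.COLOR_BGR2GRAY); m=(g<120).astype(np.uint8)
    n,l,st,ce=cv2.connectedComponentsWithStats(m)
    i=1+np.argmax(st[1:,4]); print(name,st[i],ce[i])
    cs,_=cv2.findContours((l==i).astype(np.uint8),cv2.RETR_EXTERNAL,cv2.CHAIN_APPROX_NONE)
    c=max(cs,key=len)[:,0,:].astype(float)
    F=f(d)
    def up(p,zw):
        uv=(p+.5)/K-.5+[u0-R,v0-R]
        r=np.c_[(uv[:,0]-d['cx'])/F,(uv[:,1]-d['cy'])/F,np.ones(len(uv))]@d['cam_to_world'][:3,:3].T
        o=d['cam_to_world'][:3,3]; return (o+r*((zw-o[2])/r[:,2])[:,None])[:,:2]
    for zw in (.166,):
        W=up(c,zw)
        s=least_squares(lambda q:np.hypot(W[:,0]-q[0],W[:,1]-q[1])-q[2],[.61,.22,.043],loss='soft_l1',f_scale=.0007)
        print(name,'seal outer',s.x,'rms',np.sqrt(np.mean(s.fun**2)))
    # dark pixels in the ring-top annulus 30..36.5 mm  at z=.157
    vv,uu=np.nonzero(m); Q=up(np.c_[uu,vv].astype(float),.157)-s.x[:2]
    rr=np.hypot(*Q.T); a=np.degrees(np.arctan2(Q[:,1],Q[:,0]))
    k=(rr>.0305)&(rr<.036); h,e=np.histogram(a[k],bins=72,range=(-180,180)); print(dict(zip(e[:-1][h>0].astype(int),h[h>0])))
    cv2.imwrite('pics/%s_port.png'%name,np.hstack([sub,cv2.cvtColor(m*255,cv2.COLOR_GRAY2BGR)]))
d=dict(np.load('pics/top3.npz')); run(d,d['color'],'top',proj(d,[.605,.215,.16]))
d2=dict(np.load('pics/scene3.npz')); run(d2,cv2.imread('pics/scene0.png'),'scene',proj(d2,[.605,.215,.16]))
# cabinet yaw from roof edge corners of top crop
F=f(d)
for nm,p in dict(nl=(253,322),nr=(617,395),fl=(312,66),fr=(667,136)).items():
    uv=np.array(p)/4.7+[230,110]; r=d['cam_to_world'][:3,:3]@[(uv[0]-d['cx'])/F,(uv[1]-d['cy'])/F,1]; o=d['cam_to_world'][:3,3]
    print(nm,o+r*(.145-o[2])/r[2])
E
```

```text
top [    0     0   114   360 25222] [ 37.5814 162.6786]
top seal outer [0.6125 0.1975 0.1087] rms 0.01677969525449137
{np.int64(-145): np.int64(18), np.int64(-140): np.int64(63), np.int64(-135): np.int64(67), np.int64(-130): np.int64(65), np.int64(-125): np.int64(67), np.int64(-120): np.int64(58), np.int64(-115): np.int64(13), np.int64(-105): np.int64(16), np.int64(-100): np.int64(28), np.int64(-95): np.int64(11), np.int64(-90): np.int64(4), np.int64(-85): np.int64(34), np.int64(-80): np.int64(38), np.int64(-75): np.int64(36), np.int64(-70): np.int64(33), np.int64(-65): np.int64(43), np.int64(-60): np.int64(44), np.int64(-55): np.int64(45), np.int64(-50): np.int64(49), np.int64(-45): np.int64(55), np.int64(-40): np.int64(55), np.int64(-35): np.int64(61), np.int64(-30): np.int64(62), np.int64(-25): np.int64(60), np.int64(-20): np.int64(56), np.int64(-15): np.int64(56), np.int64(-10): np.int64(49), np.int64(-5): np.int64(35), np.int64(0): np.int64(30), np.int64(5): np.int64(30), np.int64(10): np.int64(24), np.int64(15): np.int64(14), np.int64(20): np.int64(2), np.int64(60): np.int64(6)
[... 812 characters left out ...]
.int64(20): np.int64(30), np.int64(25): np.int64(32), np.int64(30): np.int64(32), np.int64(35): np.int64(26), np.int64(40): np.int64(31), np.int64(45): np.int64(25), np.int64(50): np.int64(2), np.int64(100): np.int64(1), np.int64(105): np.int64(19), np.int64(110): np.int64(31), np.int64(115): np.int64(32), np.int64(120): np.int64(34), np.int64(125): np.int64(33), np.int64(130): np.int64(35), np.int64(135): np.int64(31), np.int64(140): np.int64(32), np.int64(145): np.int64(32), np.int64(150): np.int64(31), np.int64(155): np.int64(33), np.int64(160): np.int64(23), np.int64(165): np.int64(1)}
nl [0.5509 0.2849 0.145 ]
nr [0.5062 0.0608 0.145 ]
fl [0.7172 0.2511 0.145 ]
fr [0.6725 0.0273 0.145 ]
```

View pics/top_port.png

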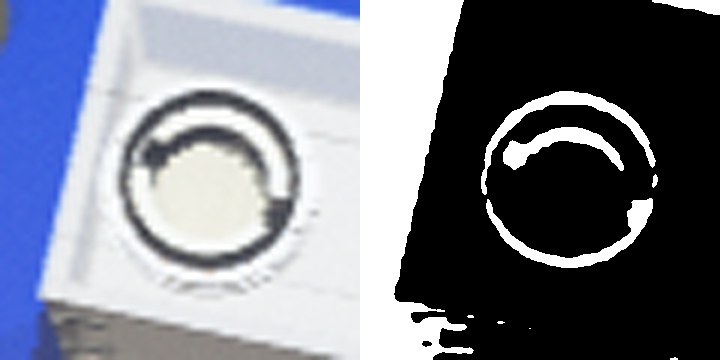

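View pics/scene_port.png

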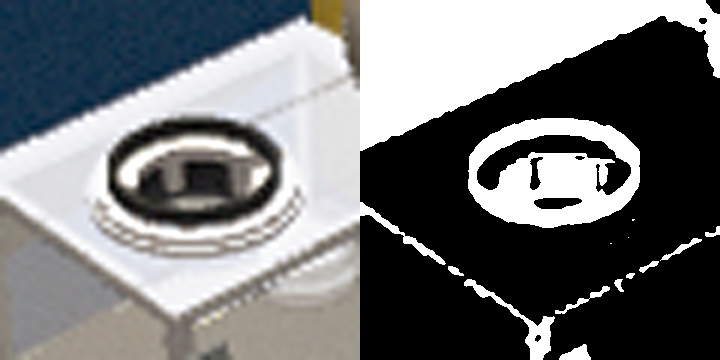

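```bash
python3 - <<'E'
from h import *
np.set_printoptions(precision=4,suppress=True)
from scipy.optimize import least_squares
d=dict(np.load('pics/top3.npz'));d2=dict(np.load('pics/scene3.npz'))
K=6;R=30
for name,d,img,thr in [('top',d,d['color'],120),('top',d,d['color'],150),('top',d,cv2.imread('pics/top0.png'),120),('scene',d2,cv2.imread('pics/scene0.png'),100),('scene',d2,cv2.imread('pics/scene0.png'),130)]:
    F=f(d)
    def up(p,zw,u0,v0):
        uv=(p+.5)/K-.5+[u0-R,v0-R]
        r=np.c_[(uv[:,0]-d['cx'])/F,(uv[:,1]-d['cy'])/F,np.ones(len(uv))]@d['cam_to_world'][:3,:3].T
        o=d['cam_to_world'][:3,3]; return (o+r*((zw-o[2])/r[:,2])[:,None])[:,:2]
    u0,v0=proj(d,[.606,.203,.166]).astype(int)
    g=cv2.cvtColor(cv2.resize(img[v0-R:v0+R,u0-R:u0+R],None,fx=K,fy=K,interpolation=cv2.INTER_CUBIC),cv2.COLOR_BGR2GRAY)
    v,u=np.nonzero(g<thr); W=up(np.c_[u,v].astype(float),.166,u0,v0)
    c=np.array([.606,.203])
    for _ in range(10):
        # outer boundary: per-angle max radius within 48mm
        D=W-c; r=np.hypot(*D.T); a=np.arctan2(D[:,1],D[:,0]); b=((a+np.pi)/(2*np.pi)*120).astype(int)%120
        pts=[]
        for i in range(120):
            k=(b==i)&(r<.050)&(r>.036)
            if k.any(): pts.append(W[k][np.argmax(r[k])])
        pts=np.array(pts)
        s=least_squares(lambda q:np.hypot(pts[:,0]-q[0],pts[:,1]-q[1])-q[2],[*c,.043],loss='soft_l1',f_scale=.0007); c=s.x[:2]
    print(name,thr,s.x,len(pts))
    if name=='top':
        Q=up(np.c_[u,v].astype(float),.157,u0,v0)-c; r=np.hypot(*Q.T); a=np.degrees(np.arctan2(Q[:,1],Q[:,0]))
        k=(r>.031)&(r<.0365); h,e=np.histogram(a[k],bins=72,range=(-180,180)); print({int(x):int(y) for x,y in zip(e,h) if y})
E
```

```text
top 120 [0.6057 0.205  0.0429] 118
{-180: 3, -175: 9, -170: 16, -165: 8, -160: 3, -155: 8, -150: 2, -145: 3, -130: 5, -125: 40, -120: 64, -115: 62, -110: 62, -105: 29, 50: 53, 55: 57, 60: 59, 65: 51, 70: 16, 150: 1, 155: 2, 160: 4, 165: 8, 170: 7, 175: 2}
top 150 [0.6057 0.205  0.0436] 120
{-180: 15, -175: 18, -170: 22, -165: 16, -160: 10, -155: 16, -150: 10, -145: 10, -140: 6, -130: 15, -125: 55, -120: 67, -115: 66, -110: 67, -105: 45, 45: 9, 50: 65, 55: 65, 60: 68, 65: 61, 70: 36, 135: 1, 140: 8, 145: 4, 150: 10, 155: 12, 160: 15, 165: 19, 170: 18, 175: 13}
top 120 [0.6057 0.205  0.043 ] 118
{-180: 3, -175: 10, -170: 16, -165: 8, -160: 3, -155: 8, -150: 3, -145: 3, -130: 5, -125: 40, -120: 64, -115: 63, -110: 63, -105: 29, 45: 1, 50: 58, 55: 57, 60: 60, 65: 51, 70: 19, 150: 2, 155: 2, 160: 7, 165: 8, 170: 8, 175: 3}
scene 100 [0.6041 0.2101 0.0463] 120
scene 130 [0.6042 0.2099 0.0471] 120
```

Corner and seal fits agree: port at about (0.6057, 0.2043), cabinet yaw −11.4°. The notches are at about 63°, as expected. I'll carry it over and turn the bar to 63.5°.

>>> play_rows(commands=[{"grip": 1,"x": -0.026,"y": -0.0136,"z": 0,"rx": 0,"ry": 0,"rz": 0},{"grip": 1,"x": -0.026,"y": -0.0136,"z": 0,"rx": 0,"ry": 0,"rz": 0},{"grip": 1,"x": -0.026,"y": -0.0136,"z": 0,"rx": 0,"ry": 0,"rz": 0},{"grip": 1,"x": -0.026,"y": -0.0136,"z": 0,"rx": 0,"ry": 0,"rz": 0},{"grip": 1,"x": -0.026,"y": -0.0136,"z": 0,"rx": 0,"ry": 0,"rz": 0},{"grip": 1,"x": -0.026,"y": -0.0136,"z": 0,"rx": 0,"ry": 0,"rz": 0},{"grip": 1,"x": -0.026,"y": -0.0136,"z": 0,"rx": 0,"ry": 0,"rz": 0},{"grip": 1,"x": -0.026,"y": -0.0136,"z": 0,"rx": 0,"ry": 0,"rz": 0}])

```text
time_s: 5.92
position: [0.6069, 0.2041, 0.3426]
tool_rot: [[-0.983, 0.185, -0.002], [0.185, 0.983, -0.0], [0.002, -0.001, -1.0]]
ft_force: [0.4, 1.0, -2.2]
grip_width: 0.0125
```

>>> play_rows(commands=[{"grip": 1,"x": 0,"y": 0,"z": 0,"rx": 0,"ry": 0,"rz": -0.13},{"grip": 1,"x": 0,"y": 0,"z": 0,"rx": 0,"ry": 0,"rz": -0.13},{"grip": 1,"x": 0,"y": 0,"z": 0,"rx": 0,"ry": 0,"rz": -0.13},{"grip": 1,"x": 0,"y": 0,"z": 0,"rx": 0,"ry": 0,"rz": -0.13},{"grip": 1,"x": 0,"y": 0,"z": 0,"rx": 0,"ry": 0,"rz": -0.13},{"grip": 1,"x": 0,"y": 0,"z": 0,"rx": 0,"ry": 0,"rz": -0.13},{"grip": 1,"x": 0,"y": 0,"z": 0,"rx": 0,"ry": 0,"rz": -0.13},{"grip": 1,"x": 0,"y": 0,"z": 0,"rx": 0,"ry": 0,"rz": -0.13},{"grip": 1,"x": 0,"y": 0,"z": 0,"rx": 0,"ry": 0,"rz": -0.13},{"grip": 1,"x": 0,"y": 0,"z": 0,"rx": 0,"ry": 0,"rz": -0.123},{"grip": 1,"x": 0,"y": 0,"z": 0,"rx": 0,"ry": 0,"rz": 0},{"grip": 1,"x": 0,"y": 0,"z": 0,"rx": 0,"ry": 0,"rz": 0}])

```text
time_s: 7.42
position: [0.6062, 0.2048, 0.3433]
tool_rot: [[-0.449, -0.893, -0.001], [-0.893, 0.449, -0.0], [0.001, 0.001, -1.0]]
ft_force: [-0.1, -0.5, -2.7]
grip_width: 0.0127
```

```bash
python3 - <<'E'
from h import *
np.set_printoptions(precision=4,suppress=True)
for c in ['wrist','scene','top']:
    d=snap(c,c+'4.png'); np.savez('pics/'+c+'4.npz',**d)
s=env.observe();print(s['time_s'],s['position'],s['tool_rot'],s['q'],s['ft_force'],s['grip_width'])
t=cv2.imread('pics/scene4.png')[80:240,200:360]
t2=cv2.imread('pics/top4.png')[90:230,240:380]
cv2.imwrite('pics/c4.png',np.hstack([cv2.resize(t,(400,400),interpolation=cv2.INTER_CUBIC),cv2.resize(t2,(400,400),interpolation=cv2.INTER_CUBIC)]))
E
```

```text
7.575 [0.6062 0.2048 0.3437] [[-0.4482 -0.8939 -0.0002]
 [-0.8939  0.4482 -0.0001]
 [ 0.0002  0.0002 -1.    ]] [   8.0865   29.3923   45.9526   -0.0015  104.6683 -145.2874] [-0.3595  0.8856 -2.1407] 0.012676607138088653
```

View pics/c4.png

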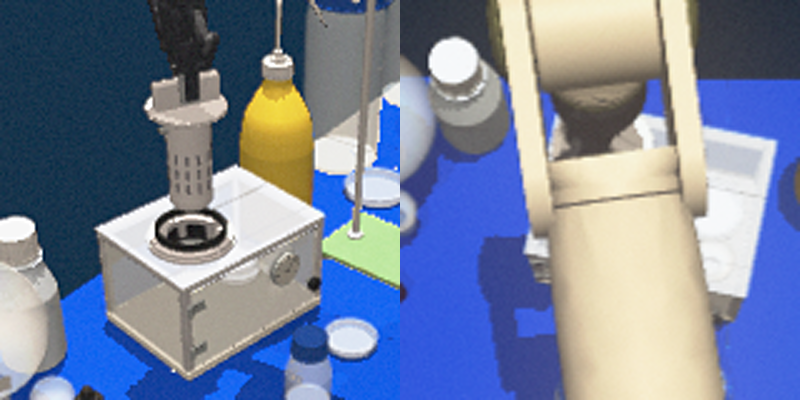

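View pics/wrist4.png

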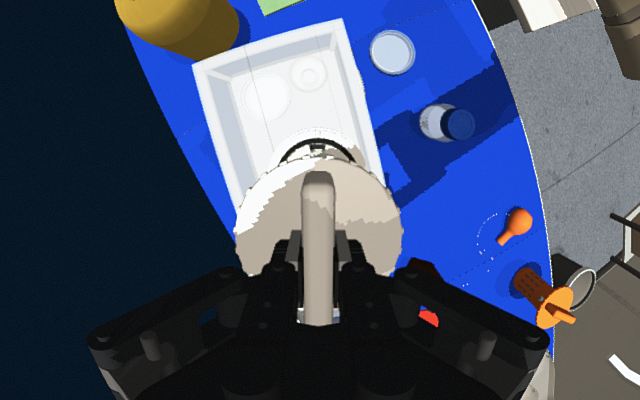

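```bash
python3 - <<'E'
from h import *
np.set_printoptions(precision=4,suppress=True)
d=dict(np.load('pics/scene4.npz'));P=cloud(d)
s=env.observe()['position']; base=s[2]-.1443
from scipy.optimize import least_squares
Q=P.reshape(-1,3);n=np.linalg.norm(Q[:,:2]-s[:2],axis=1)<.07
for lo,hi,r0 in [(.02,.05,.026),(.07,.11,.026),(.119,.124,.045)]:
    q=Q[n&(Q[:,2]>base+lo)&(Q[:,2]<base+hi)]
    r=least_squares(lambda c:np.hypot(q[:,0]-c[0],q[:,1]-c[1])-r0,s[:2],loss='soft_l1',f_scale=.001)
    print(lo,len(q),r.x,np.std(r.fun))
q=Q[n&(Q[:,2]>base+.126)&(Q[:,2]<base+.135)]
q=Q[n&(Q[:,2]>base+.1235)&(Q[:,2]<base+.127)]; print('rimtop',len(q),q.mean(0)[2]-base)
d['color']; dd=d
# axis outline
img=d['color'].copy()
for h,r in [(0,.022),(.118,.045),(.03,.026)]:
    pts=[proj(d,[s[0]+r*np.cos(a),s[1]+r*np.sin(a),base+h]) for a in np.linspace(0,6.283,60)]
    cv2.polylines(img,[np.round(np.array(pts)*16).astype(np.int32)],True,(0,0,255),1,shift=4)
for r,z in [(.0435,.166),(.037,.157)]:
    pts=[proj(d,[.6057+r*np.cos(a),.2043+r*np.sin(a),z]) for a in np.linspace(0,6.283,60)]
    cv2.polylines(img,[np.round(np.array(pts)*16).astype(np.int32)],True,(0,255,0),1,shift=4)
cv2.imwrite('pics/ov4.png',cv2.resize(img[100:200,235:335],(700,600) and (600,600),interpolation=cv2.INTER_NEAREST))
E
```

```text
0.02 164 [0.6074 0.203 ] 0.0014683664009252089
0.07 231 [0.6072 0.204 ] 0.0019502972398625256
0.119 92 [0.6083 0.2029] 0.00895769960225729
rimtop 186 0.12496564761978882
```

View pics/ov4.png

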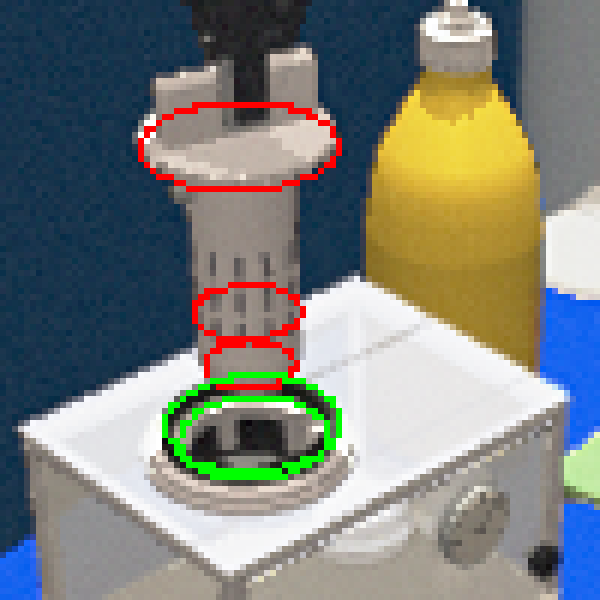

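>>> play_rows(commands=[{"grip": 1,"x": 0.0004,"y": 0.0009,"z": 0.01,"rx": 0,"ry": 0,"rz": 0},{"grip": 1,"x": 0,"y": 0,"z": 0.02,"rx": 0,"ry": 0,"rz": 0},{"grip": 1,"x": 0,"y": 0,"z": 0.015,"rx": 0,"ry": 0,"rz": 0},{"grip": 1,"x": 0,"y": 0,"z": 0.01,"rx": 0,"ry": 0,"rz": 0},{"grip": 1,"x": 0,"y": 0,"z": 0.01,"rx": 0,"ry": 0,"rz": 0},{"grip": 1,"x": 0,"y": 0,"z": 0,"rx": 0,"ry": 0,"rz": 0}])

```text
time_s: 8.32
position: [0.6052, 0.2049, 0.2779]
tool_rot: [[-0.447, -0.894, -0.001], [-0.894, 0.447, 0.0], [0.0, 0.001, -1.0]]
ft_force: [0.9, -0.0, -3.9]
grip_width: 0.0126
```

>>> play_rows(commands=[{"grip": 1,"x": 0,"y": 0,"z": 0.01,"rx": 0,"ry": 0,"rz": 0},{"grip": 1,"x": 0,"y": 0,"z": 0.01,"rx": 0,"ry": 0,"rz": 0},{"grip": 1,"x": 0,"y": 0,"z": 0.01,"rx": 0,"ry": 0,"rz": 0},{"grip": 1,"x": 0,"y": 0,"z": 0.01,"rx": 0,"ry": 0,"rz": 0},{"grip": 1,"x": 0,"y": 0,"z": 0,"rx": 0,"ry": 0,"rz": 0}])

```text
time_s: 8.95
position: [0.6051, 0.205, 0.2373]
tool_rot: [[-0.447, -0.894, -0.002], [-0.894, 0.447, 0.0], [0.001, 0.002, -1.0]]
ft_force: [3.4, 2.7, -7.5]
grip_width: 0.0125
```

```bash
python3 - <<'E'
from h import *
np.set_printoptions(precision=4,suppress=True)
for c in ['wrist','scene']:
    d=snap(c,c+'5.png'); s=env.observe();print(s['time_s'],s['position'],s['ft_force'],s['wrist_torque'],s['grip_width'])
t=cv2.imread('pics/scene5.png')[80:240,200:360]
w=cv2.imread('pics/wrist5.png')[50:330,180:460]
cv2.imwrite('pics/c5.png',np.hstack([cv2.resize(t,(400,400),interpolation=cv2.INTER_CUBIC),cv2.resize(w,(400,400),interpolation=cv2.INTER_CUBIC)]))
E
```

```text
9.0 [0.6051 0.205  0.2376] [ 3.1667  2.0945 -6.7813] [ 0.6025 -0.6894  0.0045] 0.012549886010383747
9.05 [0.6052 0.205  0.2379] [ 2.5759  2.2804 -6.5568] [ 0.6394 -0.5379 -0.0055] 0.013090812785437667
```

View pics/c5.png

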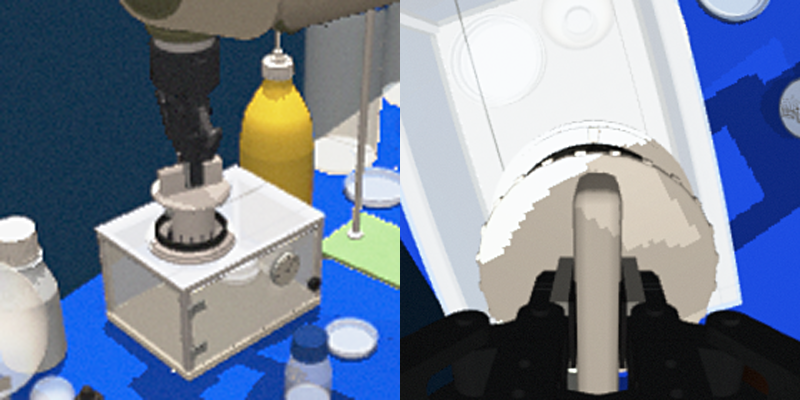

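>>> play_rows(commands=[{"grip": 1,"x": -0.0008,"y": -0.0004,"z": 0,"rx": 0,"ry": 0,"rz": 0},{"grip": 1,"x": 0,"y": 0,"z": 0.01,"rx": 0,"ry": 0,"rz": 0},{"grip": 1,"x": 0,"y": 0,"z": 0.01,"rx": 0,"ry": 0,"rz": 0},{"grip": 1,"x": 0,"y": 0,"z": 0.006,"rx": 0,"ry": 0,"rz": 0},{"grip": 1,"x": 0,"y": 0,"z": 0,"rx": 0,"ry": 0,"rz": 0}])

```text
time_s: 9.68
position: [0.6057, 0.2053, 0.2121]
tool_rot: [[-0.447, -0.894, -0.001], [-0.894, 0.447, -0.0], [0.001, 0.001, -1.0]]
ft_force: [-1.6, -0.6, -3.8]
grip_width: 0.0124
```

```bash
python3 - <<'E'
from h import *
np.set_printoptions(precision=4,suppress=True)
for c in ['wrist','scene']:
    d=snap(c,c+'6.png'); s=env.observe();print(s['time_s'],s['position'],s['ft_force'],s['wrist_torque'],s['grip_width'])
t=cv2.imread('pics/scene6.png')[120:220,220:320]
w=cv2.imread('pics/wrist6.png')[100:240,230:400]
cv2.imwrite('pics/c6.png',np.hstack([cv2.resize(t,(400,400),interpolation=cv2.INTER_CUBIC),cv2.resize(w,(400,400),interpolation=cv2.INTER_CUBIC)]))
E
```

```text
9.725 [0.6058 0.2053 0.2125] [-1.7365  0.1106 -2.6904] [0.1302 0.36   0.0475] 0.012596644407343297
9.775 [0.6058 0.2053 0.2128] [-1.7344  1.0521 -2.7717] [0.0845 0.4391 0.0441] 0.012758428129149879
```

View pics/c6.png

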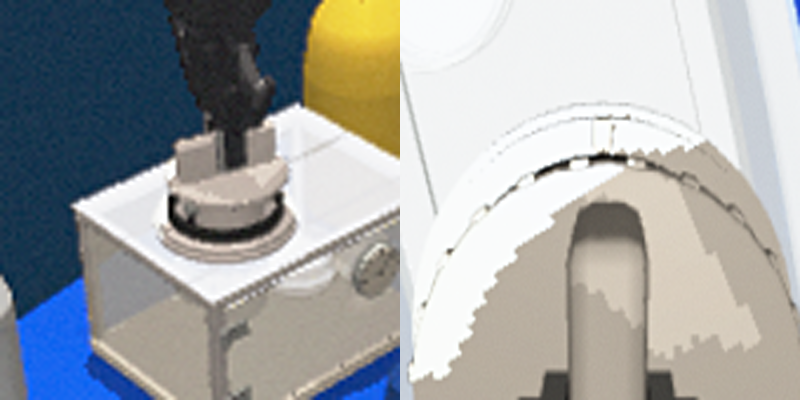

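>>> play_rows(commands=[{"grip": 1,"x": 0,"y": 0,"z": 0.006,"rx": 0,"ry": 0,"rz": 0},{"grip": 1,"x": 0,"y": 0,"z": 0.005,"rx": 0,"ry": 0,"rz": 0},{"grip": 1,"x": 0,"y": 0,"z": 0.004,"rx": 0,"ry": 0,"rz": 0},{"grip": 1,"x": 0,"y": 0,"z": 0,"rx": 0,"ry": 0,"rz": 0}])

```text
time_s: 10.28
position: [0.6057, 0.2053, 0.1972]
tool_rot: [[-0.447, -0.894, -0.001], [-0.894, 0.447, -0.0], [0.001, 0.001, -1.0]]
ft_force: [-1.1, 0.1, -3.0]
grip_width: 0.0127
```

>>> play_rows(commands=[{"grip": 1,"x": 0,"y": 0,"z": 0.005,"rx": 0,"ry": 0,"rz": 0},{"grip": 1,"x": 0,"y": 0,"z": 0.004,"rx": 0,"ry": 0,"rz": 0},{"grip": 1,"x": 0,"y": 0,"z": 0.0035,"rx": 0,"ry": 0,"rz": 0},{"grip": 1,"x": 0,"y": 0,"z": 0,"rx": 0,"ry": 0,"rz": 0}])

```text
time_s: 10.78
position: [0.6061, 0.2054, 0.1857]
tool_rot: [[-0.447, -0.894, 0.001], [-0.894, 0.447, 0.0], [-0.001, -0.001, -1.0]]
ft_force: [-1.5, 0.2, 4.0]
grip_width: 0.0124
```

>>> play_rows(commands=[{"grip": 1,"x": 0,"y": 0,"z": 0.002,"rx": 0,"ry": 0,"rz": 0},{"grip": 1,"x": 0,"y": 0,"z": 0.0015,"rx": 0,"ry": 0,"rz": 0},{"grip": 1,"x": 0,"y": 0,"z": 0,"rx": 0,"ry": 0,"rz": 0},{"grip": 1,"x": 0,"y": 0,"z": 0,"rx": 0,"ry": 0,"rz": 0}])

```text
time_s: 11.28
position: [0.6062, 0.2054, 0.1833]
tool_rot: [[-0.447, -0.894, 0.002], [-0.894, 0.447, 0.0], [-0.001, -0.002, -1.0]]
ft_force: [-3.9, -0.3, 10.0]
grip_width: 0.0125
```

>>> play_rows(commands=[{"grip": 1,"x": 0,"y": 0,"z": -0.0015,"rx": 0,"ry": 0,"rz": 0},{"grip": 1,"x": 0,"y": 0,"z": 0,"rx": 0,"ry": 0,"rz": 0.05},{"grip": 1,"x": 0,"y": 0,"z": 0,"rx": 0,"ry": 0,"rz": 0.08},{"grip": 1,"x": 0,"y": 0,"z": 0,"rx": 0,"ry": 0,"rz": 0.08},{"grip": 1,"x": 0,"y": 0,"z": 0,"rx": 0,"ry": 0,"rz": 0.08},{"grip": 1,"x": 0,"y": 0,"z": 0,"rx": 0,"ry": 0,"rz": 0}])

```text
time_s: 12.02
position: [0.6064, 0.2056, 0.1841]
tool_rot: [[-0.685, -0.729, 0.002], [-0.729, 0.685, 0.001], [-0.002, -0.001, -1.0]]
ft_force: [-0.8, 1.2, 5.9]
grip_width: 0.0126
```

```bash
python3 - <<'E'
from h import *
np.set_printoptions(precision=4,suppress=True)
d=snap('wrist','w7.png'); s=env.observe();print(s['time_s'],s['position'],s['tool_rot'],s['ft_force'],s['wrist_torque'],s['q'][5])
E
```

```text
12.075 [0.6064 0.2056 0.1842] [[-0.6844 -0.7291  0.0022]
 [-0.7291  0.6844  0.0007]
 [-0.002  -0.0011 -1.    ]] [-1.4518  0.8304  5.768 ] [ 0.2073  0.1837 -0.1102] -128.66339678212603
```

View pics/w7.png

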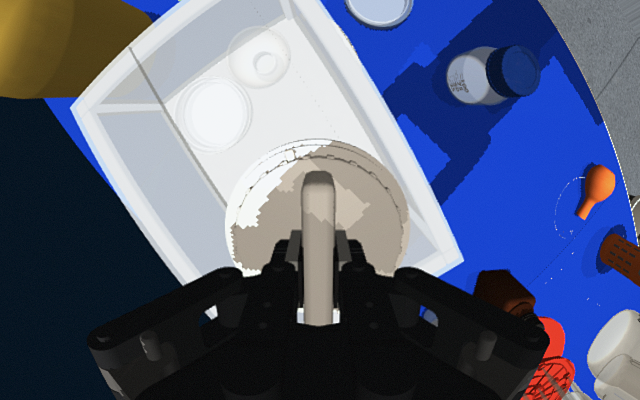

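>>> play_rows(commands=[{"grip": 1,"x": 0,"y": 0,"z": 0,"rx": 0,"ry": 0,"rz": 0.11},{"grip": 1,"x": 0,"y": 0,"z": 0,"rx": 0,"ry": 0,"rz": 0.11},{"grip": 1,"x": 0,"y": 0,"z": 0,"rx": 0,"ry": 0,"rz": 0.11},{"grip": 1,"x": 0,"y": 0,"z": 0,"rx": 0,"ry": 0,"rz": 0.11},{"grip": 1,"x": 0,"y": 0,"z": 0,"rx": 0,"ry": 0,"rz": 0.11},{"grip": 1,"x": 0,"y": 0,"z": 0,"rx": 0,"ry": 0,"rz": 0.11},{"grip": 1,"x": 0,"y": 0,"z": 0,"rx": 0,"ry": 0,"rz": 0.11},{"grip": 1,"x": 0,"y": 0,"z": 0,"rx": 0,"ry": 0,"rz": 0.11},{"grip": 1,"x": 0,"y": 0,"z": 0,"rx": 0,"ry": 0,"rz": 0.11},{"grip": 1,"x": 0,"y": 0,"z": 0,"rx": 0,"ry": 0,"rz": 0}])

```text
time_s: 13.32
position: [0.6064, 0.2056, 0.1842]
tool_rot: [[-0.985, 0.173, 0.002], [0.173, 0.985, 0.001], [-0.002, 0.001, -1.0]]
ft_force: [-0.0, 2.5, 5.6]
grip_width: 0.0125
```

```bash
python3 - <<'E'
from h import *
np.set_printoptions(precision=4,suppress=True)
d=snap('wrist','w8.png'); s=env.observe();print(s['time_s'],s['position'],s['tool_rot'],s['ft_force'],s['wrist_torque'],s['q'][5],np.degrees(np.arctan2(s['tool_rot'][1,1],s['tool_rot'][0,1]))-90)
E
```

```text
13.375 [0.6064 0.2056 0.1842] [[-0.985   0.1724  0.0022]
 [ 0.1724  0.985   0.0006]
 [-0.0021  0.001  -1.    ]] [-0.3865  0.7163  5.4774] [ 0.0855  0.2305 -0.1017] -71.92742154889308 -9.925825935893442
```

View pics/w8.png

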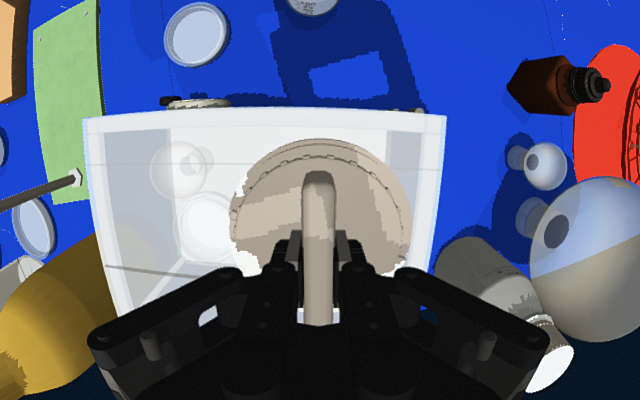

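Bar at −9.9°; the stop should be near −14.4°. I'll creep on until the torque rises.

>>> play_rows(commands=[{"grip": 1,"x": 0,"y": 0,"z": 0,"rx": 0,"ry": 0,"rz": 0.035},{"grip": 1,"x": 0,"y": 0,"z": 0,"rx": 0,"ry": 0,"rz": 0.03},{"grip": 1,"x": 0,"y": 0,"z": 0,"rx": 0,"ry": 0,"rz": 0.02},{"grip": 1,"x": 0,"y": 0,"z": 0,"rx": 0,"ry": 0,"rz": 0}])

```text
time_s: 13.88
position: [0.6067, 0.2061, 0.1841]
tool_rot: [[-0.967, 0.255, 0.003], [0.255, 0.967, 0.001], [-0.003, 0.002, -1.0]]
ft_force: [1.3, 4.0, 5.8]
grip_width: 0.0125
```

```bash
python3 - <<'E'
from h import *
np.set_printoptions(precision=4,suppress=True)
s=env.observe();print(s['time_s'],s['position'],s['ft_force'],s['wrist_torque'],np.degrees(np.arctan2(s['tool_rot'][1,1],s['tool_rot'][0,1]))-90)
E
```

```text
13.875 [0.6067 0.2061 0.1841] [1.2565 3.9941 5.7634] [ 0.6594 -0.1541  0.2419] -14.747339407886429
```

>>> play_rows(commands=[{"grip": 1,"x": 0,"y": 0,"z": 0,"rx": 0,"ry": 0,"rz": 0.02},{"grip": 1,"x": 0,"y": 0,"z": 0,"rx": 0,"ry": 0,"rz": 0.02},{"grip": 1,"x": 0,"y": 0,"z": 0,"rx": 0,"ry": 0,"rz": 0}])

```text
time_s: 14.25
position: [0.6067, 0.2062, 0.1842]
tool_rot: [[-0.957, 0.291, 0.003], [0.291, 0.957, 0.001], [-0.003, 0.002, -1.0]]
ft_force: [2.6, 4.8, 5.2]
grip_width: 0.0128
```

```bash
python3 - <<'E'
from h import *
np.set_printoptions(precision=4,suppress=True)
s=env.observe();print(s['time_s'],s['position'],s['ft_force'],s['wrist_torque'],np.degrees(np.arctan2(s['tool_rot'][1,1],s['tool_rot'][0,1]))-90)
E
```

```text
14.25 [0.6067 0.2062 0.1842] [2.5776 4.7677 5.1884] [ 0.7279 -0.1933  1.2209] -16.930148786192916
```

>>> play_rows(commands=[{"grip": 1,"x": 0,"y": 0,"z": -0.002,"rx": 0,"ry": 0,"rz": 0},{"grip": 1,"x": 0,"y": 0,"z": -0.0015,"rx": 0,"ry": 0,"rz": -0.015},{"grip": 1,"x": 0,"y": 0,"z": 0,"rx": 0,"ry": 0,"rz": 0}])

```text
time_s: 14.62
position: [0.6065, 0.2062, 0.1851]
tool_rot: [[-0.961, 0.277, 0.0], [0.277, 0.961, 0.001], [0.0, 0.001, -1.0]]
ft_force: [6.2, 5.7, -7.2]
grip_width: 0.0125
```

```bash
python3 - <<'E'
from h import *
np.set_printoptions(precision=4,suppress=True)
s=env.observe();print(s['time_s'],s['position'],s['ft_force'],s['wrist_torque'],np.degrees(np.arctan2(s['tool_rot'][1,1],s['tool_rot'][0,1]))-90)
E
```

```text
14.625 [0.6065 0.2062 0.1851] [ 6.1766  5.6876 -7.181 ] [ 0.9285 -0.9581  0.802 ] -16.104453047350205
```

>>> play_rows(commands=[{"grip": 1,"x": -0.0004,"y": 0.0007,"z": 0,"rx": 0,"ry": 0,"rz": 0},{"grip": 0.4,"x": 0,"y": 0,"z": 0,"rx": 0,"ry": 0,"rz": 0},{"grip": 0.2,"x": 0,"y": 0,"z": 0,"rx": 0,"ry": 0,"rz": 0},{"grip": 0,"x": 0,"y": 0,"z": 0,"rx": 0,"ry": 0,"rz": 0},{"grip": 0,"x": 0,"y": 0,"z": 0,"rx": 0,"ry": 0,"rz": 0},{"grip": 0,"x": 0,"y": 0,"z": 0,"rx": 0,"ry": 0,"rz": 0}])

```text
time_s: 15.38
position: [0.6065, 0.2059, 0.1869]
tool_rot: [[-0.96, 0.279, 0.0], [0.279, 0.96, -0.0], [-0.0, -0.0, -1.0]]
ft_force: [-0.4, 0.0, -0.6]
grip_width: 0.0428
```

```bash
python3 - <<'E'
from h import *
np.set_printoptions(precision=4,suppress=True)
d=snap('wrist','w9.png');d=snap('scene','s9.png')
s=env.observe();print(s['time_s'],s['position'],s['ft_force'],s['wrist_torque'])
t=cv2.imread('pics/s9.png')[120:220,220:320]
w=cv2.imread('pics/w9.png')[60:340,180:460]
cv2.imwrite('pics/c9.png',np.hstack([cv2.resize(t,(400,400),interpolation=cv2.INTER_CUBIC),cv2.resize(w,(400,400),interpolation=cv2.INTER_CUBIC)]))
E
```

```text
15.475 [0.6065 0.2059 0.1869] [-0.1106 -0.9131  0.7579] [ 0.0076 -0.0192  0.0012]
```

View pics/c9.png

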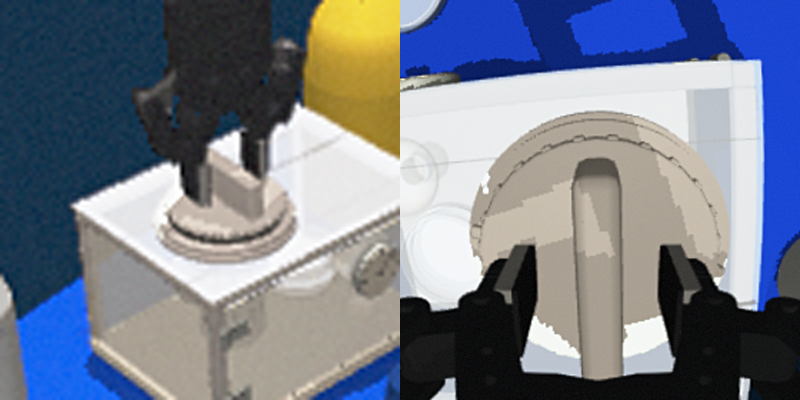

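Released, no contact force, and the bar is centred between open fingers. Now straight up and clear.

>>> play_rows(commands=[{"grip": 0,"x": 0,"y": 0,"z": -0.02,"rx": 0,"ry": 0,"rz": 0},{"grip": 0,"x": 0,"y": 0,"z": -0.04,"rx": 0,"ry": 0,"rz": 0},{"grip": 0,"x": 0,"y": 0,"z": -0.04,"rx": 0,"ry": 0,"rz": 0},{"grip": 0,"x": 0,"y": 0,"z": -0.04,"rx": 0,"ry": 0,"rz": 0},{"grip": 0,"x": 0.05,"y": 0,"z": 0,"rx": 0,"ry": 0,"rz": 0},{"grip": 0,"x": 0.05,"y": 0,"z": 0,"rx": 0,"ry": 0,"rz": 0},{"grip": 0,"x": 0.05,"y": 0,"z": 0,"rx": 0,"ry": 0,"rz": 0},{"grip": 0,"x": 0.05,"y": 0,"z": 0,"rx": 0,"ry": 0,"rz": 0},{"grip": 0,"x": 0,"y": 0,"z": 0,"rx": 0,"ry": 0,"rz": 0},{"grip": 0,"x": 0,"y": 0,"z": 0,"rx": 0,"ry": 0,"rz": 0}])

```text
time_s: 16.73
position: [0.4148, 0.2617, 0.327]
tool_rot: [[-0.96, 0.279, 0.001], [0.279, 0.96, 0.0], [-0.001, 0.0, -1.0]]
ft_force: [0.8, 0.9, 0.6]
grip_width: 0.0426
```

```bash
python3 - <<'E'
from h import *
np.set_printoptions(precision=4,suppress=True)
for c in ['top','scene']:
    d=snap(c,c+'10.png');P=cloud(d).reshape(-1,3)
    n=np.linalg.norm(P[:,:2]-[.606,.205],axis=1)<.06
    q=P[n&(P[:,2]>.180)&(P[:,2]<.22)]; e,w=np.linalg.eigh(np.cov(q[:,:2].T)); print(c,'bar',len(q),np.median(q,0),np.percentile(q[:,2],90),np.degrees(np.arctan2(w[1,1],w[0,1])))
    q=P[n&(P[:,2]>.16)&(P[:,2]<.178)];print('rim top',len(q),np.median(q,0),cv2.minEnclosingCircle((q[:,:2]*1000).astype(np.float32)))
    for t in ['bottle_small','petri_small','amber_bottle','flask_small','red_cap_bottle']:
        print(t,[(round(o['conf'],2),np.round(o['point'],3).tolist()) for o in finder.boxes_of(c,t)][:2])
s=env.observe();print(s['time_s'],s['position'],s['ft_force'])
t=cv2.imread('pics/scene10.png')[120:260,200:340]
w=cv2.imread('pics/top10.png')[90:230,240:380]
cv2.imwrite('pics/c10.png',np.hstack([cv2.resize(t,(400,400),interpolation=cv2.INTER_CUBIC),cv2.resize(w,(400,400),interpolation=cv2.INTER_CUBIC)]))
E
```

```text
top bar 148 [0.6037 0.2056 0.199 ] 0.202018979376314 165.58515932973285
rim top 593 [0.6034 0.2029 0.1679] ((605.9286499023438, 203.4176483154297), 48.20112991333008)
bottle_small [(0.53, [0.402, 0.236, 0.107]), (0.19, [0.602, 0.131, 0.146])]
petri_small [(0.61, [0.433, 0.11, 0.017])]
amber_bottle [(0.49, [0.404, 0.236, 0.106])]
flask_small [(0.71, [0.611, 0.436, 0.07]), (0.15, [0.604, 0.134, 0.144])]
red_cap_bottle [(0.89, [0.452, -0.277, 0.086]), (0.69, [0.403, 0.238, 0.103])]
scene bar 164 [0.6009 0.211  0.1949] 0.20090183902302594 167.36870779570833
rim top 336 [0.5975 0.2202 0.168 ] ((605.857177734375, 208.4160614013672), 47.66127395629883)
bottle_small [(0.95, [0.402, 0.248, 0.065])]
petri_small [(0.73, [0.425, 0.117, 0.015])]
amber_bottle [(0.73, [0.524, 0.472, 0.072]), (0.22, [0.556, 0.213, 0.116])]
flask_small [(0.65, [0.61, 0.45, 0.062])]
red_cap_bottle [(0.82, [0.448, -0.269, 0.07]), (0.73, [0.601, 0.216, 0.168])]
17.325 [0.4145 0.2617 0.3268] [0.0405 0.0208 1.1216]
```

View pics/c10.png

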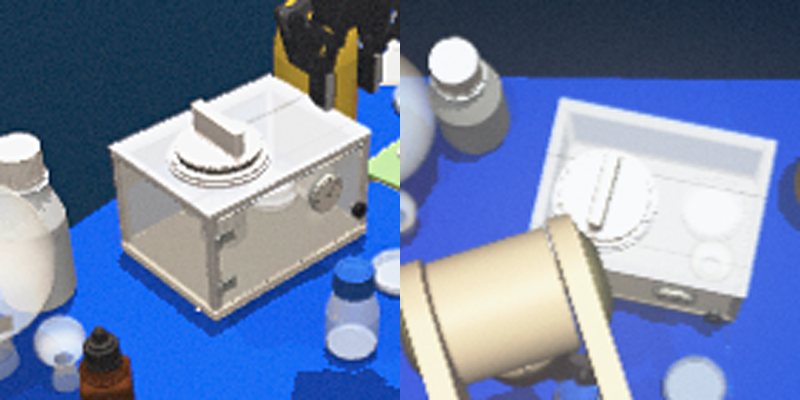

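View pics/top10.png

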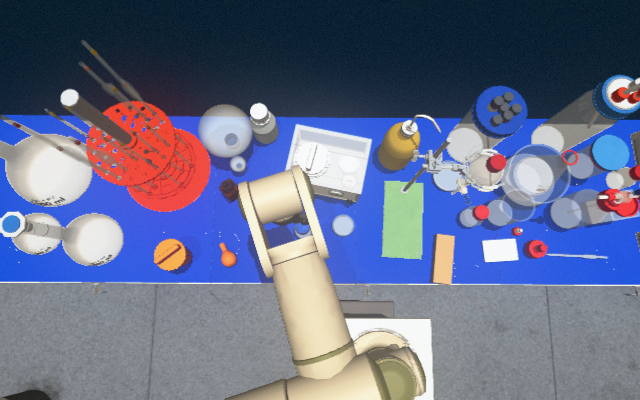

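```bash
python3 -c "
from rig import order
print(order.close_job())"
```

```text
the job is handed in; nothing more can be done
None
```

The white cartridge is locked in the roof port, and I've handed the job in at about 17 s on the robot's clock.

**What I did:** I gripped the cartridge by its bar and turned the bar to the measured notch line, about 63.5°. I lowered it through the flap and pressed it onto the seal until the rim was level with the ring. I then turned it clockwise until a reaction torque of 1.2 N·m showed it had reached the stop, let go and backed the arm clear.

**Last checks:**
- **Turn:** the top camera puts the bar at −14.4°, exactly the expected stop. The scene camera reads −12.6°, a less reliable fit.
- **Height:** both cameras put the rim's top face at 0.168 m. Locked and released it should be 0.169 m, and unlocked 0.173 m or more.
- **Glassware:** the bottles, dish and flask were within about 5 mm of where they started, which is about how precise the finder is. In the top camera the finder labelled the blue-capped bottle as the amber one. The scene camera still shows the amber bottle where it was.
- **Robot:** it touches nothing, with the fingers open and clear above the worktop. The largest wrist force I read was about 11 N.

**One oddity:** before I let go, lifting slightly met about 7 N of downward and 8 N of sideways force. It disappeared when the fingers opened, and the height and angle above were measured afterwards.

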